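Sweep walnut shells into the board's scrap tray

ROBOT

A 6-joint arm with a two-finger parallel gripper is mounted at the origin on a cart in front of the work surface, level with it; the furniture and walls round the work are solid. World frame = base frame: x ahead of the robot, y to its left, z up, the work surface at z = 0. Lengths are in mm, angles in rad, forces in N, time in s.
With the tool pointing down it reaches from about 325 to 900 mm from the base axis. Payload 6.1 kg.
Tool frame: the origin (TCP) lies midway between the tips of the shut fingers; the grasp point (between the pads) lies 19 mm behind it; z points along the fingers, y is the line along which they close (so a half turn about z gives the same grasp; the last joint's range is limited). The gripper opens to 87 mm and grips with 3 to 60 N. Pads are 19 mm wide; open, the fingers measure 117 mm over their backs; the gripper's body (75 mm by 190 mm) begins 51 mm behind the grasp point.
Start: joints at [-1.327, 0.22, 1.526, -0, 1.395, -0.126], TCP at [225.886, -582.745, 222.538] pointing down, gripper open.
Joint ranges: [-2.98, 2.98], [-0.91, 2.08], [0.09, 2.57], [-1.24, 4.39], [0.2, 2.65], [-2.68, 2.68]. Speed limits (rad/s): [2.57, 2.57, 3.01, 3.14, 3.14, 3.14].

INTERFACE

Orientations are given as a rotation vector (axis times angle).
In Python, from workcell import manip gives the robot as it stands.
- The arm moves only by the shell command python3 nudge.py [FORCE], which reads ROWS from standard input. ROWS is a JSON list of rows, 1 to 20 of them, each of 5 numbers: the opening from 0.0 (shut) to 1.0 (fully open), then dx, dy, dz in shares of 0.5 m (1.0 is 0.5 m), then a turn about the tool's z in shares of pi rad (1.0 is pi rad); each row is the pose to reach, as a shift and turn from the pose commanded when the command began, along the tool's axes at that moment; what a row does not reach only later rows make up. A row lasts 1/10 s, in which the tool goes at most 50 mm and 0.15 rad, less where a joint would pass 70% of its speed; a pose out of reach is approached as far as the arm can. The fingers move at their own pace and stop on an object; FORCE is the grip in N (left out, the last holds). Time passes only in rows, so rows that do not move let the fingers close. It prints the time, the measured TCP pose, the force, the opening and the grip force at its end. A shift or turn number past 1, either way, is cut back to 1. Input that does not fit is refused with a message, and nothing moves.
- manip.get_obs(): the state, without advancing time (a new reading comes with each control period).
- manip.camera(name): name is "scene" or "side" or "wrist"; returns the picture (400x640x3 uint8, red, green, blue); there is no depth.
- manip.calibration(name): a dict with "mtx" (3x3 intrinsics, pixels), "origin" and "attitude" of the camera in the world. Camera axes: x right, y up, looking along -z (the intrinsics and any distortion apply to the point x, -y, -z); pixel columns grow to the right and rows downward; lengths in mm; the calibration is good to about 2 mm. A picture is of the moment at which its call begins: read the wrist's pose just before it. calibration takes no time and is no camera call; for the wrist camera it gives the pose at the moment of the call.
- manip.finish_job(): hands the job in; it is judged then, once.
The state is a dict: "clock": time; "qpos": joint angles; "joint_velocities": joint speeds; "effort": joint torques, N m; "tool_pos": TCP position; "eef_rot": TCP orientation; "force": force on the tool from outside, world axes, zero at the start; "moment": the same for the moment, N m; "width": opening from 0.0 (shut) to 1.0 (fully open); "grasp_force": force on a finger pad.
Only numpy, scipy, OpenCV 4.12 (cv2) and the standard library are available. Lean on these libraries where they do the work, as an engineer would, in place of code of your own. Each camera call takes 0.05 s, during which the arm holds its last target. There are 200 camera calls.

TASK

Push the scrap tray, which stands pulled out at the end of the chopping board, fully home under the board, then sweep the four empty walnut half shells across the board and down through its opening into the tray. Use the fingertips or the outside of the fingers only: push and sweep, never pick anything up, and leave the little dish of kernels, the bowl of nuts and the nutcracker where they are.

Things in the scene. Friction and masses are not known exactly. Their poses are not given: they have to be found in the camera images.
- board: Light wooden chopping board on a darker frame, 220 mm (its x) by 400 mm (its y), flat top 65 mm above the worktop, no rim; heavy, stands fast; place and yaw (within 0.22 rad) differ each time. Origin: centre of its underside, on the worktop. At yaw 0 its x points away from the robot, its y to the robot's left. The scrap opening is near its -y (right) end, the dish of kernels near its +y end.
- opening (a point): Centre of the rectangular scrap opening, level with the board's top; axes as the board's. It goes right through the 16 mm plate, 130 mm along x by 72 mm along y, beginning 106 mm and ending 178 mm from the board's centre towards -y. 45 mm of board remains on either side of it and 22 mm beyond it. Wall cabinets hang 0.58 m above the worktop from x = 0.58 m on.
- tray (a joint): Slide of the scrap tray under the board, m: 0 = fully home (its wooden front closed against the board's end), grows as it is pulled out towards the board's -y; starts 0.080 to 0.115 out, where most of the opening has no tray below it and things would drop to the worktop. About 2 N of friction, stays where it is left, stops rigidly at 0; home: less than 0.005.
- tray_front (a point): Middle of the outer face of the tray's wooden front, 35 mm above the worktop, axes as the board's; moves with the tray (home: 212 mm from the board's centre). The front is 216 mm wide, 12 mm thick, from 8 to 63 mm above the worktop, with a finger scoop 68 mm wide in its top edge where it reaches only 53 mm. To close the tray push this face towards the board's +y.
- tray_in (a point): Centre of the tray's inner floor, 10 mm above the worktop; axes as the board's. Steel pan, inside 168 mm along x by 118 mm along y, walls 30 mm above its floor; the underside of the board's plate is 39 mm above the floor. When home it extends beyond the opening on all four sides.
- ramekin: Small white dish of kernels, 66 mm across and 38 mm high (kernels no higher), standing loose on the board near its +y end; origin: centre of its underside. It stays.
- nut_bowl: White bowl of whole walnuts, 120 mm across and about 85 mm high over the nuts, loose on the worktop to the left of the board; origin: centre of its underside. It stays.
- nutcracker: Steel lever nutcracker lying loose on the worktop behind the board, 175 mm long (its x), 72 mm wide, 13 mm high; origin: middle of its underside. It stays.
- shell_1: Empty walnut half shell, one of four alike, dome up on the board: round, 34 mm across (widest 5 mm above the board), 16 mm high, about 11 to 18 g. Origin: centre of its underside as it lies. Slides when pushed and tips in once its centre is past the opening's edge. All four lie between opening and dish, in two rows across the board, 10 mm or more clear of each other.
- shell_2: Empty walnut half shell, one of four alike, dome up on the board: round, 34 mm across (widest 5 mm above the board), 16 mm high, about 11 to 18 g. Origin: centre of its underside as it lies. Slides when pushed and tips in once its centre is past the opening's edge. All four lie between opening and dish, in two rows across the board, 10 mm or more clear of each other.
- shell_3: Empty walnut half shell, one of four alike, dome up on the board: round, 34 mm across (widest 5 mm above the board), 16 mm high, about 11 to 18 g. Origin: centre of its underside as it lies. Slides when pushed and tips in once its centre is past the opening's edge. All four lie between opening and dish, in two rows across the board, 10 mm or more clear of each other.
- shell_4: Empty walnut half shell, one of four alike, dome up on the board: round, 34 mm across (widest 5 mm above the board), 16 mm high, about 11 to 18 g. Origin: centre of its underside as it lies. Slides when pushed and tips in once its centre is past the opening's edge. All four lie between opening and dish, in two rows across the board, 10 mm or more clear of each other.

How it is judged:
By the outcome, as a careful person would: the job done as asked, in the order asked, and still so for the second after the job is handed in, with the robot touching nothing.
It also fails if it takes over 64 s, if anything falls off the work surface, if the arm or the gripper's body presses on something with over 40 N, if the wrist force passes 120 N, or if a joint passes its speed limit or range.

## Working session

There is one attempt and no reset: what is moved stays moved. The work goes in short steps, Python scripts to look and compute and a shell command to move; the robot and the scene stay as the last step left them, time stands still between calls to the robot, and variables do not carry over. Pictures are saved under pics/ and viewed, at most 10 in all, crops included, and the job is handed in when it is done.

```bash
ls; mkdir -p pics; python3 - <<'E'
from workcell import manip
import cv2,numpy as np
o=manip.get_obs();print(o)
for n in("scene","side"):
    c=manip.calibration(n);print(n,c)
    cv2.imwrite(f"pics/{n}0.png",manip.camera(n)[:,:,::-1])
E
```

```text
nudge.py
pics
workcell.py
{'clock': 0.0, 'qpos': array([-1.32709444e+00,  2.21283318e-01,  1.52761966e+00,  1.24429358e-05,
        1.39469088e+00, -1.26075114e-01]), 'joint_velocities': array([ 0.00077411,  0.00061018, -0.00030989,  0.00132623,  0.00184442,
        0.00109899]), 'effort': array([-1.34685029e-04, -4.94608748e+01, -3.87376070e+01,  6.99724280e-02,
        5.72182168e-02, -1.59053079e-04]), 'tool_pos': array([ 225.74205803, -582.1358227 ,  221.39730779]), 'eef_rot': array([-3.08608595e+00, -5.77169983e-01,  1.65460505e-04]), 'force': array([ 0.08259381, -0.06140203,  0.10670788]), 'moment': array([-0.01887644, -0.04495741, -0.05281445]), 'grasp_force': 0.0, 'width': 1.000095382604275}
scene {'mtx': array([[442.35343807,   0.        , 313.16041531],
       [  0.        , 442.35343807, 196.9450628 ],
       [  0.        ,   0.        ,   1.        ]]), 'origin': array([  76.50470428, 1072.20112483,  624.59155297]), 'attitude': array([ 0.34542426, -1.42279127, -2.32703601])}
side {'mtx': array([[386.42888711,   0.        , 314.38452139],
       [  0.        , 386.42888711, 201.74501212],
       [  0.        ,   0.        ,   1.        ]]), 'origin': array([ 366.87403897, -712.11040724,  608.02515191]), 'attitude': array([ 1.00455494, -0.12307434, -0.19428534])}
```

View pics/scene0.png

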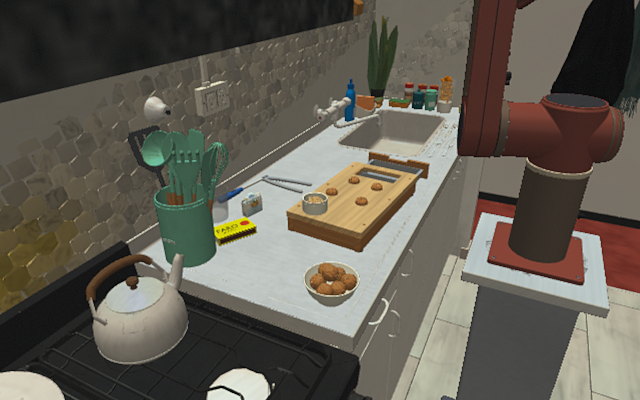

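View pics/side0.png

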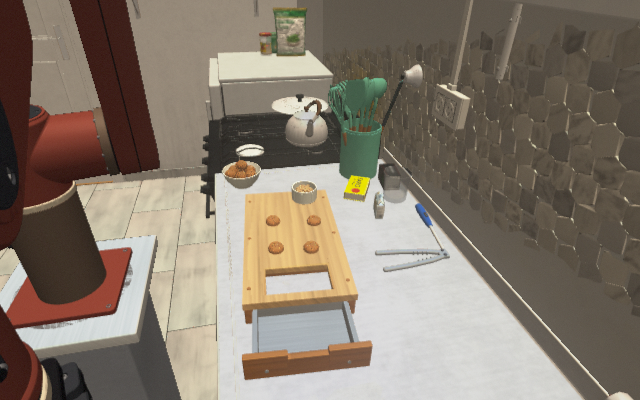

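The side view shows the board top (corners about (246,192), (331,192), (354,298), (245,308)). The shells are near (273,220), (314,220), (276,247) and (311,247), the opening is around (298,283), and the tray front spans roughly (244,350)–(370,372). The scene view shows the same things from the left. Next I'll measure them.

```bash
cat > h.py <<'E'
import cv2,numpy as np
from scipy.spatial.transform import Rotation as R
from workcell import manip
def ray(n,px,c=None):
    c=c or manip.calibration(n); M=c["mtx"]
    d=cv2.undistortPoints(np.array([[px]],float),M,c.get("dist"))[0,0]
    Rm=c["attitude"]; Rm=R.from_rotvec(Rm).as_matrix()
    return np.array(c["origin"]),Rm@np.array([d[0],-d[1],-1.])
def onz(n,px,z,c=None):
    o,d=ray(n,px,c); return o+d*(z-o[2])/d[2]
def tri(a,b):
    (o1,d1),(o2,d2)=a,b
    s=np.linalg.lstsq(np.c_[d1,-d2],o2-o1,rcond=None)[0]
    p,q=o1+s[0]*d1,o2+s[1]*d2
    return (p+q)/2,np.linalg.norm(p-q)
E
python3 - <<'E'
from h import *
for n,(x0,y0,x1,y1) in (("side",(230,175,380,385)),("scene",(270,145,440,260))):
    im=cv2.imread(f"pics/{n}0.png");hsv=cv2.cvtColor(im,cv2.COLOR_BGR2HSV)
    pts=[(246,240),(300,225),(300,262),(273,220),(276,247),(300,368),(300,350),(300,340),(298,283)] if n=="side" else [(361,201),(340,215),(354,181),(330,235),(420,165)]
    for p in pts: print(n,p,hsv[p[1],p[0]])
    c=cv2.resize(im[y0:y1,x0:x1],None,fx=4 if n=="scene" else 2.8,fy=4 if n=="scene" else 2.8,interpolation=cv2.INTER_CUBIC)
    cv2.imwrite(f"pics/{n}0c.png",c)
E
```

```text
side (246, 240) [ 18 114 223]
side (300, 225) [ 18 117 220]
side (300, 262) [ 19 115 230]
side (273, 220) [ 14 150 182]
side (276, 247) [ 15 152 203]
side (300, 368) [ 11 122 115]
side (300, 350) [102  21 185]
side (300, 340) [108  17 183]
side (298, 283) [ 10   3 219]
scene (361, 201) [ 14 159 172]
scene (340, 215) [ 19 113 205]
scene (354, 181) [ 14 164 132]
scene (330, 235) [ 15 160  91]
scene (420, 165) [ 14 156  90]
```

```bash
python3 - <<'E'
from h import *
S={}
for n,(x0,y0,x1,y1) in (("side",(230,175,380,320)),("scene",(270,145,440,260))):
    im=cv2.imread(f"pics/{n}0.png");h=cv2.cvtColor(im,cv2.COLOR_BGR2HSV)
    roi=np.zeros(h.shape[:2],np.uint8);roi[y0:y1,x0:x1]=255
    wood=cv2.inRange(h,(15,70,170),(24,150,255))&roi
    cs,_=cv2.findContours(wood,cv2.RETR_CCOMP,cv2.CHAIN_APPROX_NONE)
    b=max(cs,key=cv2.contourArea);q=cv2.approxPolyDP(b,6,True)[:,0]
    print(n,"board",q.tolist(),cv2.contourArea(b))
    for p in q: print("   ",onz(n,p,65).round(1))
    sh=cv2.inRange(h,(6,125,60),(17,255,225))&roi
    hull=np.zeros_like(roi);cv2.fillConvexPoly(hull,cv2.convexHull(b),255)
    sh&=cv2.erode(hull,np.ones((5,5)))
    sh=cv2.morphologyEx(sh,cv2.MORPH_OPEN,np.ones((3,3)))
    k,l,st,ce=cv2.connectedComponentsWithStats(sh)
    for i in range(1,k):
        if st[i,4]>15: print("  blob",st[i].tolist(),ce[i].round(1),onz(n,ce[i],72).round(1))
im=cv2.imread("pics/side0.png");h=cv2.cvtColor(im,cv2.COLOR_BGR2HSV)
# opening: non-wood inside board
op=cv2.inRange(h,(0,0,150),(180,60,255));op[:262]=0;op[300:]=0;op[:,:255]=0;op[:,345:]=0
cs,_=cv2.findContours(op,cv2.RETR_EXTERNAL,cv2.CHAIN_APPROX_NONE);c=max(cs,key=cv2.contourArea)
for p in cv2.approxPolyDP(c,4,True)[:,0]: print("open",p,onz("side",p,65).round(1))
fr=cv2.inRange(h,(5,90,60),(17,255,255));fr[:335]=0;fr[380:]=0;fr[:,:238]=0;fr[:,375:]=0
cs,_=cv2.findContours(fr,cv2.RETR_EXTERNAL,cv2.CHAIN_APPROX_NONE);c=max(cs,key=cv2.contourArea)
for p in cv2.approxPolyDP(c,2,True)[:,0]: print("front",p,onz("side",p,63).round(1),onz("side",p,8).round(1))
E
```

```text
side board [[324, 190], [310, 204], [294, 202], [291, 192], [246, 194], [242, 305], [357, 294]] 10141.5
    [602.3 185.3  65. ]
    [549.  122.1  65. ]
    [509.7 140.   65. ]
    [510.6 192.5  65. ]
    [389. 206.  65.]
    [ 353.2 -193.2   65. ]
    [ 570.2 -210.5   65. ]
  blob [266, 215, 14, 12, 138] [272.6 220.4] [442.5  57.   72. ]
  blob [307, 215, 14, 11, 126] [313.7 220.2] [540.1  37.9  72. ]
  blob [268, 241, 16, 14, 167] [275.6 247.6] [435.6 -47.6  72. ]
  blob [304, 241, 15, 13, 158] [310.9 247.1] [511.6 -61.6  72. ]
  blob [265, 267, 47, 9, 282] [286.9 270.9] [ 447.8 -126.7   72. ]
scene board [[417, 175], [353, 162], [313, 192], [328, 197], [325, 213], [307, 215], [301, 200], [287, 210], [361, 232]] 4153.5
    [ 351.7 -178.6   65. ]
    [ 567.8 -190.    65. ]
    [586.5  65.9  65. ]
    [534.9  75.6  65. ]
    [503.3 162.   65. ]
    [540.5 191.9  65. ]
    [594.  124.5  65. ]
    [600.2 191.1  65. ]
    [385.3 209.   65. ]
  blob [349, 177, 11, 7, 66] [353.9 180. ] [506.7 -46.   72. ]
  blob [372, 183, 10, 8, 71] [376.4 186.6] [431.6 -32.1  72. ]
  blob [326, 187, 12, 
[... 175 characters left out ...]
5. ]
open [266 277] [ 405.  -128.1   65. ]
open [267 294] [ 401.5 -175.1   65. ]
front [371 343] [ 559.2 -320.8   63. ] [ 578.6 -281.4    8. ]
front [366 341] [ 552.3 -315.3   63. ] [ 571.  -275.2    8. ]
front [329 345] [ 489.2 -310.    63. ] [ 501.5 -269.4    8. ]
front [326 350] [ 481.9 -318.4   63. ] [ 493.5 -278.7    8. ]
front [289 354] [ 421.1 -313.2   63. ] [ 426.5 -272.9    8. ]
front [286 350] [ 417.5 -304.7   63. ] [ 422.6 -263.5    8. ]
front [244 354] [ 349.6 -297.9   63. ] [ 347.9 -256.1    8. ]
front [242 361] [ 345.6 -310.3   63. ] [ 343.5 -269.7    8. ]
front [245 379] [ 348.1 -342.8   63. ] [ 346.2 -305.5    8. ]
front [367 365] [ 538.9 -359.    63. ] [ 556.2 -323.4    8. ]
```

View pics/side0c.png

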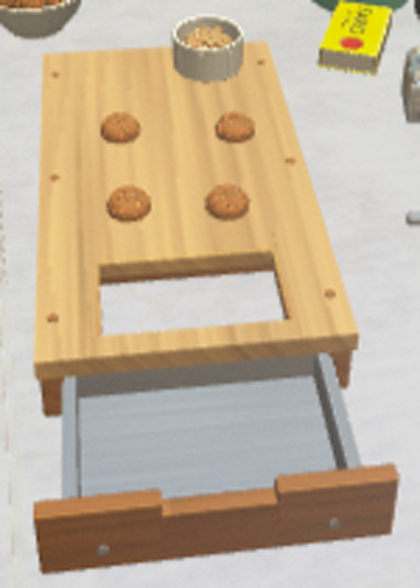

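The board's centre is near (479,-2), its yaw about -0.087, and the tray about 0.10 out. I'll refine this with the wrist camera from above the board.

```bash
cat >> h.py <<'E'
def rows_to(xyz,yaw):   # tool x -> board +y, tool y -> board +x ; prints shift in tool axes and turn
    o=manip.get_obs();T=R.from_rotvec(o["eef_rot"]).as_matrix()
    d=T.T@(np.array(xyz,float)-o["tool_pos"])
    y=np.array([np.cos(yaw),np.sin(yaw),0]);w=T.T@y
    print("d",d.round(1),"turn",round(float(np.arctan2(-w[0],w[1])),3),"tcp",o["tool_pos"].round(1))
E
python3 -c "
from h import *
rows_to((430,-60,330),-.087)"
```

```text
d [ 379.2 -413.3 -107.6] turn -1.114 tcp [ 225.7 -582.2  221.5]
```

Careful with the scale: shifts go in shares of 0.5 m and turns go in shares of pi rad. That gives: -413 mm / 500 = -0.826, 379 mm / 500 = 0.758, -1.114 rad / 3.1416 = -0.3546.

```bash
echo '[[0,0,0,-0.2,0],[0,0,0,-0.216,0],[0,0.758,-0.826,-0.216,-0.3546],[0,0.758,-0.826,-0.216,-0.3546],[0,0.758,-0.826,-0.216,-0.3546],[0,0.758,-0.826,-0.216,-0.3546],[0,0.758,-0.826,-0.216,-0.3546],[0,0.758,-0.826,-0.216,-0.3546],[0,0.758,-0.826,-0.216,-0.3546],[0,0.758,-0.826,-0.216,-0.3546],[0,0.758,-0.826,-0.216,-0.3546],[0,0.758,-0.826,-0.216,-0.3546],[0,0.758,-0.826,-0.216,-0.3546],[0,0.758,-0.826,-0.216,-0.3546],[0,0.758,-0.826,-0.216,-0.3546],[0,0.758,-0.826,-0.216,-0.3546],[0,0.758,-0.826,-0.216,-0.3546]]' | python3 nudge.py
python3 - <<'E'
from h import *
import pickle
c=manip.calibration("wrist");im=manip.camera("wrist");pickle.dump(c,open("w1.pkl","wb"))
print(c)
cv2.imwrite("pics/w1.png",im[:,:,::-1])
for p in [(-1,-1),(110,200),(110,-200),(-110,-200)]: pass
E
```

```text
clock: 1.8
tool_pos: [429.6, -62.1, 330.3]
eef_rot: [-2.318, -2.12, 0.001]
force: [-0.6, 0.4, 0.2]
width: 0.006
grasp_force: 0.0
{'mtx': array([[310.07918507,   0.        , 318.0984721 ],
       [  0.        , 310.07918507, 199.31056422],
       [  0.        ,   0.        ,   1.        ]]), 'origin': array([436.585338  ,  13.58593926, 492.59178537]), 'attitude': array([-0.28291752,  0.01315349, -0.0895364 ])}
```

View pics/w1.png

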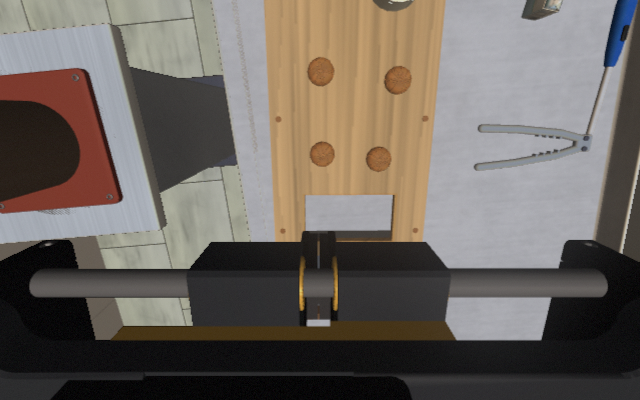

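The wrist view shows the shells at (320,72), (398,79), (322,153) and (378,158), the opening from (306,195) to (393,233), and the near edge of the dish at (395,10).

```bash
python3 - <<'E'
from h import *
import pickle
c=pickle.load(open("w1.pkl","rb"));im=cv2.imread("pics/w1.png");h=cv2.cvtColor(im,cv2.COLOR_BGR2HSV)
wood=cv2.inRange(h,(14,70,140),(26,170,255));wood[240:]=0;wood[:,:255]=0;wood[:,460:]=0
L,Rr=[],[]
for r in range(15,225,5):
    x=np.where(wood[r])[0]
    L.append(onz("wrist",(x.min(),r),65,c)[:2]);Rr.append(onz("wrist",(x.max()+1,r),65,c)[:2])
def fit(P):
    v=cv2.fitLine(np.array(P,np.float32),cv2.DIST_HUBER,0,.01,.01).ravel()
    return v
l,r=fit(L),fit(Rr);yaws=[np.arctan(-v[0]/v[1]) for v in(l,r)]
print("yaws",yaws,l,r)
yaw=np.mean(yaws);ex=np.array([np.cos(yaw),np.sin(yaw)]);ey=np.array([-ex[1],ex[0]])
xl,xr=l[2:]@ex,r[2:]@ex;print("width",xr-xl);xc=(xl+xr)/2
op=cv2.inRange(h,(0,0,150),(180,60,255));op[:180]=0;op[238:]=0;op[:,:295]=0;op[:,405:]=0
cs,_=cv2.findContours(op,cv2.RETR_EXTERNAL,cv2.CHAIN_APPROX_NONE);q=max(cs,key=cv2.contourArea)
for p in cv2.approxPolyDP(q,4,True)[:,0]:
    w=onz("wrist",p,65,c)[:2];print("open",p,w.round(1),"ex,ey",round(w@ex-xc,1),round(w@ey,1))
sh=cv2.inRange(h,(4,125,50),(14,255,225));sh[180:]=0;sh[:20]=0;sh[:,:285]=0;sh[:,:][:,430:]=0
sh=cv2.morphologyEx(sh,cv2.MORPH_OPEN,np.ones((5,5)))
side={0:(272.6,220.4),1:(313.7,220.2),2:(275.6,247.6),3:(310.9,247.1)}
k,la,st,ce=cv2.connectedComponentsWithStats(sh)
for i in range(1,k):
    if st[i,4]<200: continue
    w=onz("wrist",ce[i],72,c);print("shell",ce[i].round(1),st[i,2:].tolist(),w.round(1),"ex,ey",round(w[:2]@ex-xc,1),round(w[:2]@ey,1))
    best=min((tri(ray("wrist",ce[i],c),ray("side",s)) for s in side.values()),key=lambda t:t[1]);print("   tri",best[0].round(1),round(best[1],1))
# far corner of the opening: far top edge row check and board height by triangulation of left corners with side
for pw,ps in (((306,195),(265.5,270)),((392,195),(327.5,265))):
    p,e=tri(ray("wrist",pw,c),ray("side",ps));print("opening corner tri",p.round(1),round(e,1))
for p in ((375,0),(395,10),(413,0)):
    w=onz("wrist",p,80,c);print("dish",w.round(1),round(w[:2]@ey,1))
print("xc",xc,"ex",ex)
E
```

```text
yaws [np.float32(-0.08494385), np.float32(-0.08465524)] [8.4841736e-02 9.9639446e-01 3.7069708e+02 4.5694652e+00] [ 8.4554166e-02  9.9641889e-01  5.8862341e+02 -1.9071051e+01]
width 219.14557
open [306 195] [ 408.6 -102.3] ex,ey -62.8 -67.4
open [306 230] [ 403.1 -155.8] ex,ey -63.7 -121.1
open [389 229] [ 525.4 -165.2] ex,ey 59.0 -120.1
open [391 195] [ 529.6 -113.3] ex,ey 58.8 -68.0
shell [317.2  72.3] [20, 25, 335] [439.3  58.1  72. ] ex,ey -45.8 95.1
   tri [441.   58.   71.4] 3.4
shell [395.7  80.6] [23, 27, 423] [537.8  39.3  72. ] ex,ey 54.0 84.7
   tri [539.3  39.3  70.8] 2.3
shell [319.  153.9] [17, 24, 283] [432.4 -44.5  72. ] ex,ey -43.9 -7.7
   tri [433.3 -35.6 136.5] 0.4
shell [376.2 158.1] [20, 22, 324] [509.3 -57.3  72. ] ex,ey 33.8 -13.9
   tri [511.2 -57.9  68.7] 2.6
opening corner tri [ 407.5 -103.3   61.3] 1.7
opening corner tri [ 534.1 -114.8   61.3] 4.3
dish [513.6 129.4  80. ] 172.4
dish [536.6 117.   80. ] 162.0
dish [557.8 125.4  80. ] 172.2
xc 478.5508 ex [ 0.9964067  -0.08469795]
```

Board centre is (480.1,-2.2) and yaw -0.085. In the board frame the shells are at about (-43,57), (56,47), (-40,-45) and (36,-53). Tray first.

```bash
python3 -c "
from h import *
rows_to((450.5,-351,150),-.0848)
rows_to((450.5,-351,32),-.0848)"
```

```text
d [-285.7   46.7  180.4] turn -0.005 tcp [429.6 -62.2 330.4]
d [-285.7   46.8  298.4] turn -0.005 tcp [429.6 -62.2 330.4]
```

Converted, 298 mm / 500 = 0.596, -286 mm / 500 = -0.572, -0.005 rad / 3.1416 = -0.0016.

```bash
echo '[[0,-0.572,0.094,0.36,-0.0016],[0,-0.572,0.094,0.36,-0.0016],[0,-0.572,0.094,0.36,-0.0016],[0,-0.572,0.094,0.36,-0.0016],[0,-0.572,0.094,0.36,-0.0016],[0,-0.572,0.094,0.36,-0.0016],[0,-0.572,0.094,0.36,-0.0016],[0,-0.572,0.094,0.36,-0.0016],[0,-0.572,0.094,0.36,-0.0016],[0,-0.572,0.094,0.44,-0.0016],[0,-0.572,0.094,0.52,-0.0016],[0,-0.572,0.094,0.596,-0.0016],[0,-0.572,0.094,0.596,-0.0016],[0,-0.572,0.094,0.596,-0.0016]]' | python3 nudge.py
python3 -c "
from h import *
o=manip.get_obs();print(o['force'])
cv2.imwrite('pics/s2.png',cv2.resize(manip.camera('side')[230:400,200:400,::-1],None,fx=3,fy=3))
rows_to((480.1-.0847*221.5,-2.2-.9964*221.5,32),-.0848)"
```

```text
clock: 3.25
tool_pos: [452.2, -349.4, 33.8]
eef_rot: [2.31, 2.129, 0.0]
force: [-0.0, -0.9, 0.8]
width: 0.007
grasp_force: 0.0
[-0.04622903 -0.85077391  0.82389842]
d [127.9  -2.4   3. ] turn 0.003 tcp [ 453.3 -350.6   35.3]
```

View pics/s2.png

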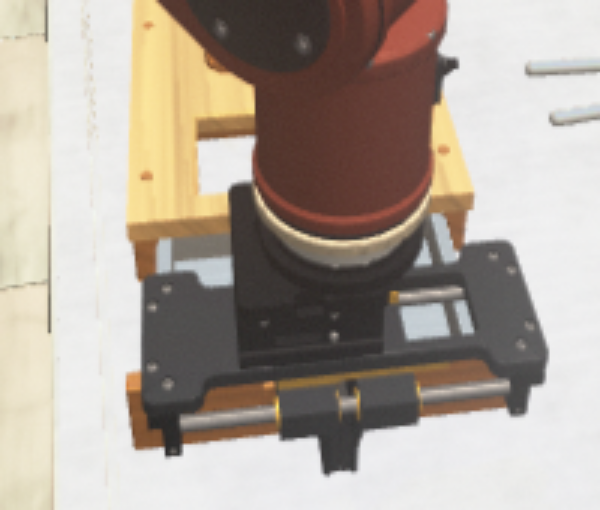

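The shut fingers stand just outside the tray front, at crop pixel (338,465). Pushing now.

Converted, 123 mm / 500 = 0.246, 120 mm / 500 = 0.24.

```bash
echo '[[0,0.02,0,0.004,0],[0,0.04,0,0.006,0],[0,0.06,-0.002,0.006,0],[0,0.08,-0.002,0.006,0],[0,0.1,-0.002,0.006,0],[0,0.12,-0.002,0.006,0],[0,0.14,-0.004,0.006,0],[0,0.16,-0.004,0.006,0],[0,0.18,-0.004,0.006,0],[0,0.2,-0.004,0.006,0],[0,0.22,-0.004,0.006,0],[0,0.232,-0.004,0.006,0],[0,0.24,-0.004,0.006,0],[0,0.246,-0.004,0.006,0],[0,0.246,-0.004,0.006,0]]' | python3 nudge.py
```

```text
clock: 4.8
tool_pos: [459.5, -226.1, 29.1]
eef_rot: [-2.309, -2.128, 0.0]
force: [0.3, -0.0, -0.1]
width: 0.006
grasp_force: 0.0
```

Converted, 4 mm / 500 = 0.008, 2 mm / 500 = 0.004.

```bash
echo '[[0,0.004,0,0,0],[0,0.008,0,0,0],[0,0.008,0,0,0]]' | python3 nudge.py;echo '[[0,0.004,0,0,0],[0,0.006,0,0,0],[0,0.006,0,0,0]]' | python3 nudge.py
```

```text
clock: 5.1
tool_pos: [459.7, -223.8, 29.2]
eef_rot: [2.31, 2.129, -0.003]
force: [-0.3, -6.7, -1.8]
width: 0.005
grasp_force: 3.0
clock: 5.4
tool_pos: [459.8, -223.8, 29.3]
eef_rot: [2.307, 2.126, -0.008]
force: [-4.4, -17.3, -7.8]
width: 0.003
grasp_force: 8.7
```

The tray has stopped hard at home: the force climbs without motion, and the TCP is where the home position predicts. I'll back off, lift and go behind shell 4 with the fingers slightly apart.

Converted, -110 mm / 500 = -0.22, -80 mm / 500 = -0.16.

```bash
echo '[[0,-0.02,0,0,0],[0,-0.06,0,0,0],[0,-0.06,0,-0.08,0],[0.23,-0.06,0,-0.16,0],[0.23,-0.06,0,-0.22,0],[0.23,-0.06,0,-0.22,0],[0.23,-0.06,0,-0.22,0]]' | python3 nudge.py; python3 -c "
from h import *
def B(x,y,z): return (480.1+.9964*x+.0847*y,-2.2-.0847*x+.9964*y,z)
rows_to(B(36.5,-18,140),-.0848)
cv2.imwrite('pics/s3.png',cv2.resize(manip.camera('side')[160:400,200:400,::-1],None,fx=2.5,fy=2.5))"
```

```text
clock: 6.1
tool_pos: [458.5, -249.9, 140.0]
eef_rot: [2.31, 2.128, 0.001]
force: [0.4, 0.7, 0.1]
width: 0.21
grasp_force: 0.0
d [2.305e+02 3.770e+01 1.000e-01] turn 0.003 tcp [ 458.5 -249.9  140. ]
```

View pics/s3.png

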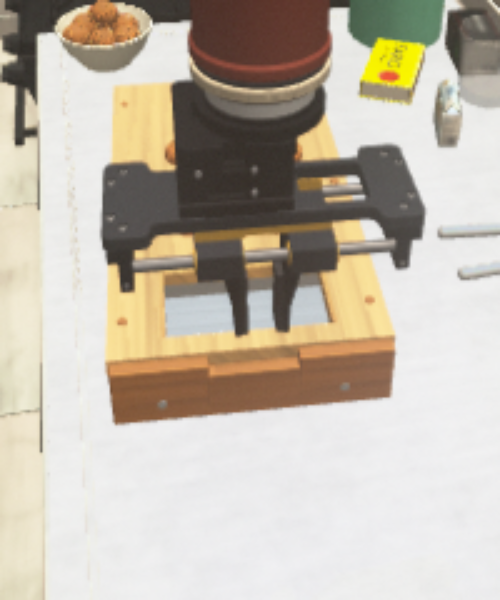

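The tray front is flush with the board end (front around crop (250,385)) and the pan shows through the opening. On to shell 4.

Converted, 231 mm / 500 = 0.462, 66 mm / 500 = 0.132, 0.003 rad / 3.1416 = 0.001.

```bash
echo '[[0.23,0.462,0.076,0,0.001],[0.23,0.462,0.076,0,0.001],[0.23,0.462,0.076,0,0.001],[0.23,0.462,0.076,0,0.001],[0.23,0.462,0.076,0,0.001],[0.23,0.462,0.076,0,0.001],[0.23,0.462,0.076,0,0.001],[0.23,0.462,0.076,0.06,0.001],[0.23,0.462,0.076,0.12,0.001],[0.23,0.462,0.076,0.132,0.001],[0.23,0.462,0.076,0.132,0.001],[0.23,0.462,0.076,0.132,0.001]]' | python3 nudge.py
python3 -c "
from h import *
def B(x,y,z): return (480.1+.9964*x+.0847*y,-2.2-.0847*x+.9964*y,z)
rows_to(B(36.5,-18,70),-.0848)
cv2.imwrite('pics/w4.png',manip.camera('wrist')[:,:,::-1])"
```

```text
clock: 7.35
tool_pos: [515.5, -23.6, 74.4]
eef_rot: [2.314, 2.123, 0.001]
force: [0.2, -0.6, 0.2]
width: 0.23
grasp_force: 0.0
d [ 0.3 -0.6  4.4] turn -0.001 tcp [515.5 -23.6  74.4]
```

View pics/w4.png

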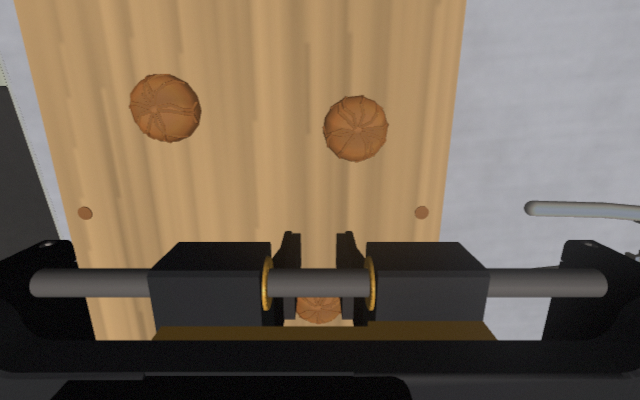

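The fingers straddle shell 4, seen at (319,310) between them. Sweeping.

Converted, -116 mm / 500 = -0.232, -108 mm / 500 = -0.216.

```bash
echo '[[0.23,0,0,0.01,0],[0.23,-0.016,0,0.01,0],[0.23,-0.036,0,0.01,0],[0.23,-0.056,0,0.01,0],[0.23,-0.076,0,0.01,0],[0.23,-0.096,0,0.01,0],[0.23,-0.116,0,0.01,0],[0.23,-0.136,0,0.01,0],[0.23,-0.156,0,0.01,0],[0.23,-0.176,0,0.01,0],[0.23,-0.196,0,0.01,0],[0.23,-0.216,0,0.01,0],[0.23,-0.232,0,0.01,0],[0.23,-0.232,0,0.01,0],[0.23,-0.232,0,0.01,0],[0.23,-0.232,0,-0.03,0],[0.23,-0.232,0,-0.09,0],[0.23,-0.232,0,-0.09,0],[0.23,-0.232,0,-0.09,0]]' | python3 nudge.py
python3 -c "
from h import *
def B(x,y,z): return (480.1+.9964*x+.0847*y,-2.2-.0847*x+.9964*y,z)
rows_to(B(-40.4,-11,119),-.0848)
rows_to(B(-40.4,-11,70),-.0848)"
```

```text
clock: 9.3
tool_pos: [505.8, -138.1, 119.3]
eef_rot: [2.312, 2.125, 0.001]
force: [-0.5, 0.2, 0.1]
width: 0.231
grasp_force: 0.0
d [ 1.223e+02 -7.740e+01  1.000e-01] turn 0.0 tcp [ 505.8 -138.1  119.3]
d [122.3 -77.5  49.1] turn 0.0 tcp [ 505.8 -138.1  119.3]
```

Converted, 122 mm / 500 = 0.244, 110 mm / 500 = 0.22.

```bash
echo '[[0.23,0.08,-0.05,0,0],[0.23,0.16,-0.1,0,0],[0.23,0.244,-0.154,0,0],[0.23,0.244,-0.154,0,0],[0.23,0.244,-0.154,0.06,0],[0.23,0.244,-0.154,0.098,0],[0.23,0.244,-0.154,0.098,0],[0.23,0.22,-0.154,0.098,0],[0.23,0.2,-0.152,0.098,0],[0.23,0.18,-0.152,0.098,0],[0.23,0.16,-0.152,0.098,0],[0.23,0.14,-0.152,0.098,0],[0.23,0.12,-0.152,0.098,0],[0.23,0.1,-0.152,0.098,0],[0.23,0.08,-0.152,0.098,0],[0.23,0.06,-0.152,0.098,0],[0.23,0.04,-0.152,0.098,0],[0.23,0.02,-0.152,0.098,0],[0.23,0,-0.152,0.098,0],[0.23,0,-0.152,0.098,0]]' | python3 nudge.py
echo '[[0.23,0,0,-0.04,0],[0.23,0,0,-0.1,0],[0.23,0.12,0,-0.14,0],[0.23,0.22,0.04,-0.18,0],[0.23,0.3,0.1,-0.18,0],[0.23,0.3,0.1,-0.18,0],[0.23,0.3,0.1,-0.18,0]]' | python3 nudge.py
python3 -c "
from h import *
def B(x,y,z): return (480.1+.9964*x+.0847*y,-2.2-.0847*x+.9964*y,z)
rows_to(B(56.2,82,70),-.0848)
cv2.imwrite('pics/w5.png',manip.camera('wrist')[:,:,::-1]);cv2.imwrite('pics/s5.png',cv2.resize(manip.camera('side')[160:400,200:400,::-1],None,fx=2.5,fy=2.5))"
```

```text
clock: 11.3
tool_pos: [429.4, -133.1, 69.6]
eef_rot: [2.315, 2.123, -0.0]
force: [-1.2, 0.3, -0.2]
width: 0.228
grasp_force: 0.0
clock: 12.0
tool_pos: [493.2, 15.6, 160.2]
eef_rot: [2.309, 2.129, 0.002]
force: [0.2, -0.1, -0.4]
width: 0.229
grasp_force: 0.0
d [62.9 44.8 90.3] turn 0.004 tcp [493.2  15.6 160.2]
```

View pics/s5.png

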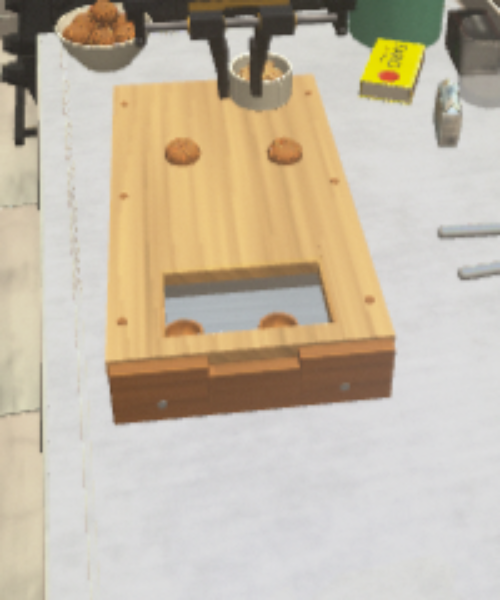

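Shells 3 and 4 are in the tray, visible through the opening at crop (183,327) and (278,320). The other two haven't moved. Shell 2 is next, swept slightly inward.

Converted, 90 mm / 500 = 0.18, 75 mm / 500 = 0.15, 0.004 rad / 3.1416 = 0.0013.

```bash
echo '[[0.23,0.08,0.06,0,0.0013],[0.23,0.126,0.09,0,0.0013],[0.23,0.126,0.09,0,0.0013],[0.23,0.126,0.09,0,0.0013],[0.23,0.126,0.09,0.08,0.0013],[0.23,0.126,0.09,0.15,0.0013],[0.23,0.126,0.09,0.18,0.0013],[0.23,0.126,0.09,0.18,0.0013],[0.23,0.126,0.09,0.18,0.0013]]' | python3 nudge.py
echo '[[0.23,-0.016,0,0,0],[0.23,-0.036,0,0,0],[0.23,-0.056,-0.002,0,0],[0.23,-0.076,-0.006,0,0],[0.23,-0.096,-0.01,0,0],[0.23,-0.116,-0.014,0,0],[0.23,-0.136,-0.02,0,0],[0.23,-0.156,-0.026,0,0],[0.23,-0.176,-0.032,0,0],[0.23,-0.196,-0.038,0,0],[0.23,-0.216,-0.044,0,0],[0.23,-0.236,-0.05,0,0],[0.23,-0.256,-0.056,0,0],[0.23,-0.276,-0.062,0,0],[0.23,-0.296,-0.068,0,0],[0.23,-0.316,-0.074,0,0],[0.23,-0.336,-0.078,0,0],[0.23,-0.356,-0.082,0,0],[0.23,-0.376,-0.082,0,0],[0.23,-0.396,-0.082,0,0]]' | python3 nudge.py
echo '[[0.23,-0.016,0,0,0],[0.23,-0.016,0,0,0],[0.23,-0.016,0,-0.06,0],[0.23,-0.016,0,-0.14,0],[0.23,-0.016,0,-0.14,0]]' | python3 nudge.py
python3 -c "
from h import *
def B(x,y,z): return (480.1+.9964*x+.0847*y,-2.2-.0847*x+.9964*y,z)
rows_to(B(-43,92,140),-.0848)"
```

```text
clock: 13.0
tool_pos: [542.1, 71.4, 70.1]
eef_rot: [2.319, 2.119, -0.0]
force: [-0.3, 0.3, -0.3]
width: 0.23
grasp_force: 0.0
clock: 15.0
tool_pos: [483.6, -122.2, 69.6]
eef_rot: [2.318, 2.12, 0.0]
force: [0.9, 0.6, -0.3]
width: 0.232
grasp_force: 0.0
clock: 15.5
tool_pos: [486.7, -130.6, 145.2]
eef_rot: [2.311, 2.115, 0.006]
force: [0.7, -0.8, 0.7]
width: 0.229
grasp_force: 0.0
d [219.1 -61.4   4. ] turn -0.004 tcp [ 486.7 -130.6  145.2]
```

Converted, 219 mm / 500 = 0.438, 180 mm / 500 = 0.36, -0.004 rad / 3.1416 = -0.0013.

```bash
echo '[[0.23,0.09,-0.024,0.008,-0.0013],[0.23,0.18,-0.05,0.008,-0.0013],[0.23,0.27,-0.074,0.008,-0.0013],[0.23,0.36,-0.1,0.008,-0.0013],[0.23,0.438,-0.122,0.008,-0.0013],[0.23,0.438,-0.122,0.008,-0.0013],[0.23,0.438,-0.122,0.008,-0.0013],[0.23,0.438,-0.122,0.088,-0.0013],[0.23,0.438,-0.122,0.148,-0.0013],[0.23,0.438,-0.122,0.15,-0.0013],[0.23,0.438,-0.122,0.15,-0.0013]]' | python3 nudge.py
echo '[[0.23,-0.016,0,0,0],[0.23,-0.036,0,0,0],[0.23,-0.056,0.002,0,0],[0.23,-0.076,0.004,0,0],[0.23,-0.096,0.006,0,0],[0.23,-0.116,0.008,0,0],[0.23,-0.136,0.01,0,0],[0.23,-0.156,0.012,0,0],[0.23,-0.176,0.014,0,0],[0.23,-0.196,0.016,0,0],[0.23,-0.216,0.018,0,0],[0.23,-0.236,0.02,0,0],[0.23,-0.256,0.022,0,0],[0.23,-0.276,0.024,0,0],[0.23,-0.296,0.026,0,0],[0.23,-0.316,0.028,0,0],[0.23,-0.336,0.03,0,0],[0.23,-0.356,0.03,0,0],[0.23,-0.376,0.03,0,0],[0.23,-0.396,0.03,0,0]]' | python3 nudge.py
echo '[[0.23,-0.02,0,0,0],[0.23,-0.032,0,0,0],[0.23,-0.032,0,0,0],[0.23,-0.032,0,-0.06,0],[0.23,-0.032,0,-0.14,0],[0.23,0.06,0,-0.24,0],[0.23,0.16,0,-0.24,0],[0.23,0.26,0,-0.24,0],[0.23,0.32,0,-0.24,0],[0.23,0.32,0,-0.24,0]]' | python3 nudge.py
python3 -c "
from h import *
print(manip.get_obs()['force'])
cv2.imwrite('pics/s6.png',cv2.resize(manip.camera('side')[160:400,200:400,::-1],None,fx=2.5,fy=2.5))
cv2.imwrite('pics/w6.png',manip.camera('wrist')[:,:,::-1])"
```

```text
clock: 16.6
tool_pos: [443.9, 92.9, 65.4]
eef_rot: [2.314, 2.121, 0.004]
force: [2.8, 1.2, 2.9]
width: 0.234
grasp_force: 1.6
clock: 18.6
tool_pos: [440.1, -104.9, 65.3]
eef_rot: [-2.315, -2.123, -0.003]
force: [-0.1, 5.5, 7.5]
width: 0.227
grasp_force: 4.0
clock: 19.6
tool_pos: [452.9, 59.5, 184.4]
eef_rot: [-2.307, -2.131, -0.001]
force: [-0.9, -0.8, 0.0]
width: 0.229
grasp_force: 0.0
[-0.92662332 -0.82688741  0.03229681]
```

View pics/s6.png

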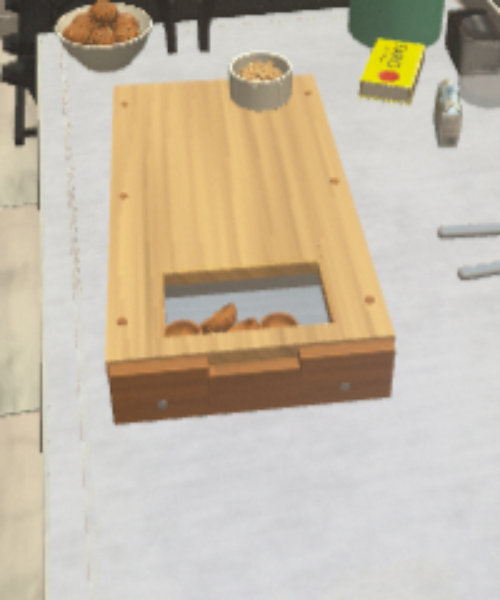

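All four shells lie in the tray, at crop (183,327), (218,318), (247,324) and (279,320). The board is clear, the tray is shut, and the dish, bowl and nutcracker haven't moved. The arm is clear, so I'm handing in.

```bash
python3 -c "
from workcell import manip
print(manip.finish_job())"
```

```text
the job is handed in; nothing more can be done
None
```

I pushed the tray fully home and swept all four shells into it by about 20 s on the robot's clock; the dish, bowl and nutcracker were left in place, and the job is handed in (no verdict was printed).

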